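Stow the small fuel can in the lower tier of the catering box

TASK

Pack the catering box: lift the hinged flap by its knob until it stands upright, and leave it standing open. Then put the smallest of the three steel fuel cans upright on the floor of the lower tier that the flap was covering, setting it down rather than dropping it.

Things in the scene. Friction and masses are not known exactly. Their poses are not given: they have to be found in the camera images.
- fuel_can_center (a point): centre (half-way up) of the smallest of three plain steel cans that stand on the table to the right of the box: an upright cylinder 56 mm in diameter and 46 mm high, with a low screw cap (22 mm wide, 5 mm high) on top; about 0.15 kg. Its z axis is the can's axis, up. The two others are one equally wide but 105 mm high and one 84 mm wide and 58 mm high.
- flap (a joint): angle of the flat steel flap (145 mm from hinge to free edge, 154 mm wide, 3 mm thick) that covers the lower tier: 0 = shut (level), 1.57 = upright, end stop at 1.8. Its hinge runs along the box's far wall, so the flap opens up and away from the robot. The hinge is stiff: the flap stays at any angle where it is left, and takes about 4 N at the knob to lift. It may start slightly ajar.
- flap_knob (a point): centre of the flap's black knob, a round bar 32 mm long and 18 mm thick lying parallel to the hinge (its y axis is along the bar), on a 10 mm thick stem. It lies 120 mm from the hinge line and 36 mm above the flap's plane, 25 mm from the free edge; pinched on its two flat ends it can turn between the fingers as the flap swings. With the flap upright it sits on the far side of the flap. Its axes turn with the flap (z square to the flap, up when shut).
- tier_floor (a point): centre of the lower tier's floor, 4 mm above the table, in the fixed aluminium two-tier box. x points towards the hinge wall (away from the robot), y to the left, z up. The lower tier is a bay 150 mm (x) by 160 mm (y) inside, with 4 mm walls whose rim is 81 mm above this point. The hinge line is parallel to y at x = +75 mm, z = +56 mm from here; the shut flap lies 56 mm above this floor. To the left (+y) of the bay is a fixed 90 mm wide upper tray with a spoon in it.
There are look-alikes about, which are no part of the job. Leave any purple look-alike of the part that bears fuel_can_center alone.

How it is judged:
By the outcome, as a careful person would: the job done as asked, in the order asked, and still so for the second after the job is handed in, with the robot touching nothing.
It also fails if it takes over 61 s, if anything falls off the work surface, if the arm or the gripper's body presses on something with over 40 N, if the wrist force passes 120 N, or if a joint passes its speed limit or range.

ROBOT

A 6-joint arm with a two-finger parallel gripper is mounted at the origin on the work surface. World frame = base frame: x ahead of the robot, y to its left, z up, the work surface at z = 0. Lengths are in m, angles in rad, forces in N, time in s.
With the tool pointing down it reaches from about 0.35 to 0.775 m from the base axis. Payload 5.5 kg.
Tool frame: the origin (TCP) lies on the centre line of the jaws, within the pads' length; the fingertips stand 11 mm ahead of it and the grasp point (between the pads) lies 8 mm behind it; z points along the fingers, y is the direction in which the jaws open and shut (so a half turn about z gives the same grasp; the last joint's range is limited). The gripper opens to 85 mm and grips with 20 to 120 N. Pads are 22 mm wide; open, the fingers measure 114 mm over their backs; the gripper's body (76 mm by 85 mm) begins 54 mm behind the grasp point. The pads swing forward as they close: fully open they stand 13 mm farther back than shut.
Start: joints at [1.021, 0.313, 0.046, 1.304, 0, 1.431], TCP at [0.229, 0.527, 0.242] pointing down, gripper open.
Joint ranges: [-2.76, 2.76], [-0.86, 1.69], [-1.03, 1.26], [-2.2, 2.34], [-1.47, 1.5], [-3.14, 3.14]. Speed limits (rad/s): [2.57, 2.57, 3.14, 3.14, 3.14, 3.14].

INTERFACE

Orientations are given as a unit quaternion [w, x, y, z].
In Python, from workcell import env, imaging, order gives the robot as it stands. The module is installed in compiled form; this text tells all that it offers.
- The arm moves only by the tool move_arm, never from a script. Its argument "deltas" is one flat list of numbers, 7 for each row, row after row: the gripper's target within -1 to 1 (shut at 1, half-way at 0, fully open at -1), then the shift along the tool's x, y, z in m, then the turn, a rotation vector about the tool's x, y, z in degrees. In form: [jaw, tx, ty, tz, ax, ay, az, jaw, tx, ty, tz, ax, ay, az, ...]. A call has 1 to 10 rows; each row shifts and turns the commanded pose from where the row before left it, along the tool's axes as they then stand; what a row does not reach is not made up. A row lasts 1/8 s, in which the tool goes at most 62.5 mm and 10.7 degrees, less where a joint would pass 70% of its speed; a pose out of reach is approached as far as the arm can. A call is refused whole if a number of a shift passes 0.0625 or a number of a turn 10.7, either way. A call with a gripper value outside its range is refused whole. The fingers move at their own pace and stop on an object; "squeeze" is the grip in N (left out, the last holds). Time passes only in rows, so rows that do not move let the fingers close. It gives the time, the measured TCP pose, the force and the opening at its end, in the units of the state.
- env.get_state(): the state, without advancing time (a new reading comes with each control period).
- imaging.read_camera(name): name is "scene" or "top" or "wrist"; returns a dict with "img" (400x640x3 uint8, red, green, blue), "z_map" (400x640 float32, m along the optical axis (not along the pixel's ray), 0 where there is no reading), "fx", "fy", "cx", "cy" (pixels), "rvec" (rotation vector, rad) and "tvec" (3), from world to camera coordinates, as OpenCV has them. Camera axes: x right, y down, z forward; pixel columns grow to the right and rows downward; lengths in m; the calibration is good to about 2 mm. The wrist camera is an equidistant fisheye: a pixel r from the principal point sees the ray r / f radians off the axis. A picture is of the moment at which its call begins.
- order.hand_in(): hands the job in, once; it reports no verdict.
Trained networks look in a picture, given as the dict that the camera call returned (one of the last four; its "shot" number tells which), for a name from the list of things; names that differ only in an ending like _2 or _b are one class to them, and where a whole thing is asked for, a point or a joint stands for the part that bears it (a point fixed in the world has none). Each returns a list of dicts, best first, with "confidence" (0 to 1); they miss things now and then, are a little off and sometimes report something else, mostly with a low value. They report only what shows in the picture. A call takes as long as a camera call. They do not tell look-alikes from the thing itself.
- imaging.recognise(picture, thing): "centre" ([column, row] in pixels, amid what is visible of it).
- imaging.cut_out(picture, thing): "mask" (400x640 bool, what is visible of it) and "centre" ([column, row] in pixels, amid what is visible of it).
The state is a dict: "clock": time; "joint_pos": joint angles; "qvel": joint speeds; "tau": joint torques, N m; "tcp_pos": TCP position; "orientation": TCP orientation; "wrist_force": force on the tool from outside, world axes, zero at the start; "ft_torque": the same for the moment, N m; "finger_gap": finger opening in m.
Only numpy, scipy, OpenCV 4.12 (cv2) and the standard library are available. Lean on these libraries where they do the work, as an engineer would, in place of code of your own. Each camera call takes 0.05 s, during which the arm holds its last target.

## Working session

There is one attempt and no reset: what is moved stays moved. The work goes in short steps, Python scripts to look and compute and a tool call to move; the robot and the scene stay as the last step left them, time stands still between calls to the robot, and variables do not carry over. Pictures are saved under pics/ and viewed, and the job is handed in when it is done.

Besides the shell and the picture viewer there is one more tool, called after "Emit:" by a JSON object that holds its "api" and its "payload", one argument or row to a line. move_arm: Moves the arm, as the interface text tells. Its arguments: {"type":"object","properties":{"deltas":{"type":"array"},"squeeze":{"type":"number"}},"required":["deltas"]}

```bash
mkdir -p pics; cat > h.py <<'E'
import numpy as np,cv2
from workcell import env,imaging,order
def cam(n,fn=None):
    p=imaging.read_camera(n)
    if fn: cv2.imwrite('pics/'+fn,p['img'][:,:,::-1])
    return p
def world(p,u,v,z=None):
    R=cv2.Rodrigues(np.array(p['rvec'],float))[0];t=np.array(p['tvec'],float).ravel()
    d=p['z_map'][int(round(v)),int(round(u))] if z is None else z
    c=np.array([(u-p['cx'])/p['fx'],(v-p['cy'])/p['fy'],1])*d
    return R.T@(c-t)
def cloud(p,mask=None):
    R=cv2.Rodrigues(np.array(p['rvec'],float))[0];t=np.array(p['tvec'],float).ravel()
    v,u=np.mgrid[:400,:640]; d=p['z_map']
    m=d>0
    if mask is not None: m=m&mask
    c=np.stack([(u-p['cx'])/p['fx']*d,(v-p['cy'])/p['fy']*d,d],-1)[m]
    return (c-t)@R
def proj(p,X):
    R=cv2.Rodrigues(np.array(p['rvec'],float))[0];t=np.array(p['tvec'],float).ravel()
    c=R@np.array(X)+t
    return [c[0]/c[2]*p['fx']+p['cx'],c[1]/c[2]*p['fy']+p['cy']]
E
python3 - <<'E'
from h import *
print(env.get_state())
for n in('scene','top'):
    p=cam(n,n+'0.png')
    for th in('fuel_can_center','flap_knob','flap'):
        for r in imaging.cut_out(p,th):
            m=r['mask'];c=cloud(p,m)
            print(n,th,round(r['confidence'],2),np.round(r['centre']),m.sum(),np.round(np.median(c,0),3),np.round(np.percentile(c,2,0),3),np.round(np.percentile(c,98,0),3))
E
```

```text
{'clock': 0.0, 'joint_pos': array([ 1.02138128e+00,  3.14002596e-01,  4.49760770e-02,  1.30356638e+00,
       -2.65022093e-05,  1.43119114e+00]), 'qvel': array([ 1.16298932e-03, -9.33004700e-05,  2.15606893e-03, -1.51115879e-03,
        2.11334932e-05,  1.53765647e-03]), 'tau': array([ 3.16873484e-04, -4.80625355e+01,  2.98534960e+01,  1.92875013e-02,
       -3.13999981e-04, -2.86405805e-05]), 'tcp_pos': array([0.22886602, 0.52696717, 0.24140639]), 'orientation': array([-2.90910681e-04,  2.03473985e-01,  9.79079941e-01, -8.49978945e-04]), 'wrist_force': array([-0.30501406, -0.52499781,  0.06291274]), 'ft_torque': array([0.08252282, 0.03255807, 0.02362901]), 'finger_gap': 0.08532792107118094}
scene fuel_can_center 0.97 [326. 193.] 571 [ 0.439 -0.083  0.04 ] [ 0.374 -0.107  0.   ] [ 0.451 -0.051  0.051]
scene fuel_can_center 0.81 [288. 210.] 620 [ 0.472 -0.183  0.041] [ 0.389 -0.208  0.   ] [ 0.485 -0.151  0.052]
scene fuel_can_center 0.71 [283. 186.] 494 [ 0.375 -0.18   0.041] [ 0.34  -0.204  0.003] [ 0.386 -0.152  0.051]
scene flap_knob 0.64 [426. 194.] 2730 [0.535 0.125 0.077] [0.469 0.053 0.065] [0.6   0.203 0.124]
scene flap 0.94 [426. 197.] 2712 [0.534 0.125 0.077] [0.473 0.054 0.065] [0.598 0.205 0.124]
top fuel_can_center 0.85 [355. 258.] 670 [ 0.357 -0.176  0.046] [ 0.331 -0.204  0.002] [ 0.381 -0.151  0.054]
top fuel_can_center 0.79 [307. 226.] 599 [ 0.423 -0.079  0.047] [ 0.397 -0.104  0.042] [ 0.448 -0.055  0.054]
top fuel_can_center 0.61 [356. 208.] 658 [ 0.455 -0.179  0.046] [ 0.429 -0.207  0.003] [ 0.482 -0.154  0.053]
top flap_knob 0.71 [202. 165.] 5138 [0.536 0.129 0.077] [0.468 0.054 0.063] [0.609 0.206 0.125]
top flap 0.62 [198. 164.] 5178 [0.536 0.129 0.077] [0.468 0.054 0.063] [0.61  0.206 0.125]
```

View pics/scene0.png

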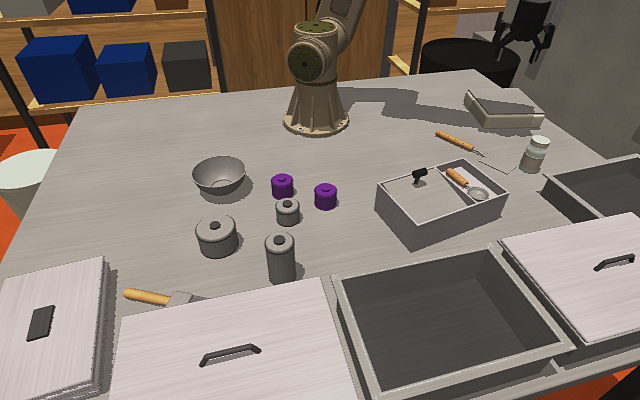

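View pics/top0.png

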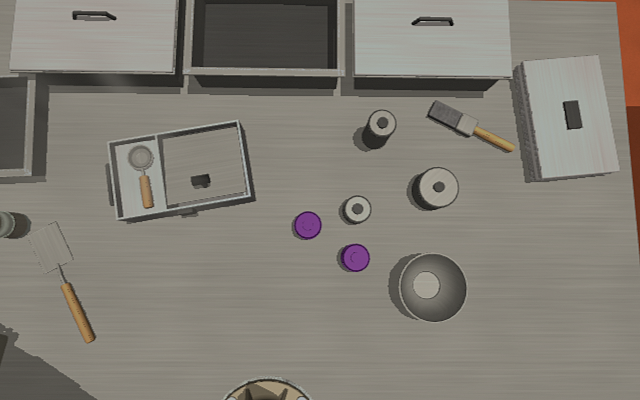

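```bash
python3 - <<'E'
import cv2
t=cv2.imread('pics/top0.png')
a=cv2.resize(t[180:300,270:400],None,fx=4,fy=4,interpolation=cv2.INTER_CUBIC);cv2.imwrite('pics/crop_cans.png',a)
a=cv2.resize(t[90:250,130:290],None,fx=3.7,fy=3.7,interpolation=cv2.INTER_CUBIC);cv2.imwrite('pics/crop_box.png',a)
E
```

```text
(no output)
```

View pics/crop_cans.png

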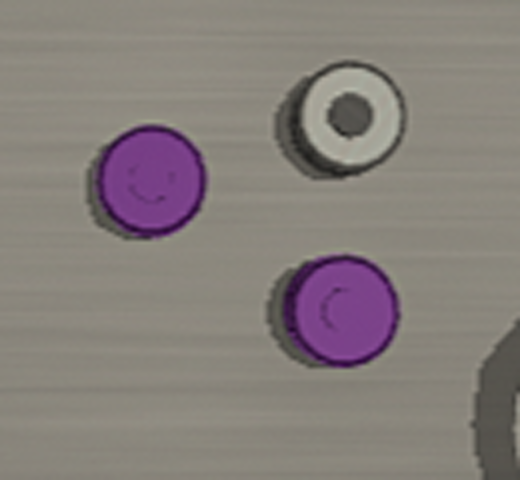

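View pics/crop_box.png

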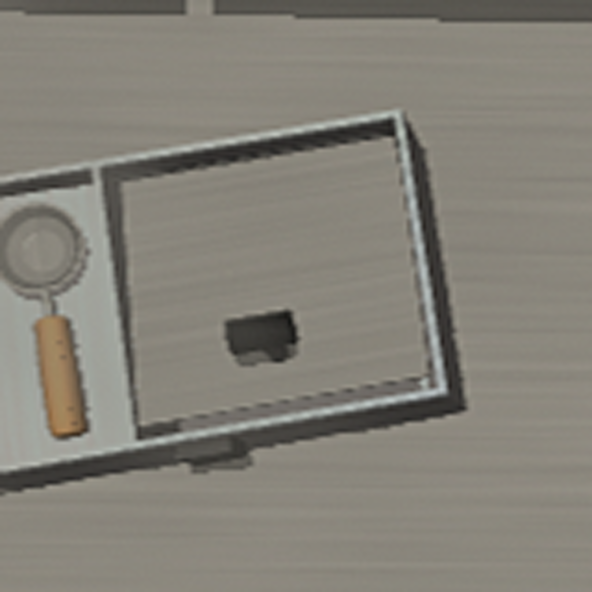

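The candidates in the top view are the plain steel short can (356,209), the tall steel can (381,122), the wide steel can (438,188), and purple look-alikes at (307,225) and (355,257). The short, narrow steel can at (356,209) is the one meant, and the crop confirms it is plain with a cap. Next I'll fit the box, flap and knob.

```bash
python3 - <<'E'
from h import *
Ps=[]
for n in('scene','top'):
    p=cam(n)
    c=cloud(p); m=(c[:,0]>.42)&(c[:,0]<.68)&(c[:,1]>.0)&(c[:,1]<.33)
    c=c[m]
    rim=c[(c[:,2]>.079)&(c[:,2]<.091)]
    r=cv2.minAreaRect(rim[:,:2].astype(np.float32)*1000)
    print(n,'rim',len(rim),r, cv2.boxPoints(r).round(0).tolist(), np.median(rim[:,2]))
    k=c[(c[:,2]>.095)]; print('knob',len(k),k.mean(0).round(4),np.percentile(k,[2,98],0).round(4).tolist())
    rk=cv2.minAreaRect(k[:,:2].astype(np.float32)*1000);print(rk)
    # floor of flap
    f=c[(c[:,2]>.055)&(c[:,2]<.079)&(c[:,0]>.48)&(c[:,0]<.6)&(c[:,1]>.07)&(c[:,1]<.19)]
    A=np.c_[f[:,:2],np.ones(len(f))];s=np.linalg.lstsq(A,f[:,2],rcond=None)[0];print('flap plane',s,len(f), np.std(A@s-f[:,2]))
    # can
    q=cloud(p);q=q[(abs(q[:,0]-.455)<.04)&(abs(q[:,1]+.179)<.04)&(q[:,2]>.035)]
    print('can top',q.mean(0),cv2.minEnclosingCircle(q[:,:2].astype(np.float32)*1000),np.percentile(q[:,2],[5,50,95]))
    cap=q[q[:,2]>.049];print('cap',len(cap),cap.mean(0), )
E
```

```text
scene rim 2002 ((529.3375244140625, 175.87234497070312), (161.4199676513672, 264.9486389160156), 10.643291473388672) [[426.0, 291.0], [474.0, 31.0], [633.0, 61.0], [584.0, 321.0]] 0.08393409920563925
knob 129 [0.5065 0.1203 0.1198] [[0.4977, 0.1065, 0.0979], [0.5138, 0.1396, 0.128]]
((503.2862548828125, 123.04759979248047), (17.955955505371094, 33.590110778808594), 9.960132598876953)
flap plane [-0.18279165 -0.03314659  0.17860669] 1281 0.0011227266808009504
can top [ 0.46333151 -0.18266346  0.04537664] ((457.8382263183594, -182.35145568847656), 28.902040481567383) [0.038277   0.04570481 0.05134434]
cap 47 [ 0.45695943 -0.18138098  0.0509764 ]
top rim 3557 ((529.2626342773438, 176.39605712890625), (159.08140563964844, 263.4718933105469), 10.636455535888672) [[427.0, 291.0], [475.0, 32.0], [632.0, 62.0], [583.0, 321.0]] 0.08498900225822466
knob 187 [0.5011 0.1217 0.1238] [[0.4927, 0.1068, 0.0972], [0.5115, 0.138, 0.1297]]
((502.0813903808594, 122.71951293945312), (17.970426559448242, 32.28736114501953), 10.2471923828125)
flap plane [-0.17670419 -0.03438504  0.17604585] 2022 0.0014033657008799907
can top [ 0.45569331 -0.18088379  0.04682041] ((456.08197021484375, -181.546875), 28.767032623291016) [0.04197488 0.04669818 0.05237974]
cap 122 [ 0.45547949 -0.18174474  0.0513679 ]
```

Emit:
{"api": "move_arm", "payload": {
  "deltas": [-1,-0.041,-0.026,0,0,0,0,-1,-0.041,-0.026,0,0,0,0,-1,-0.041,-0.026,0,0,0,0,-1,-0.041,-0.026,0,0,0,0,-1,-0.041,-0.026,0,0,0,0,-1,-0.041,-0.026,0,0,0,0,-1,-0.041,-0.026,0,0,0,0,-1,-0.041,-0.026,0,0,0,0,-1,-0.041,-0.026,0,0,0,0,-1,-0.041,-0.026,0,0,0,0],
  "squeeze": 40
}}

```text
clock: 1.75
tcp_pos: [0.5024, 0.1242, 0.2425]
orientation: [0.0, 0.204, 0.979, 0.0]
wrist_force: [0.3, 0.7, 0.9]
finger_gap: 0.0856
```

Emit:
{"api": "move_arm", "payload": {
  "deltas": [-1,0,0,0,0,0,-8.5,-1,0,0,0,0,0,-8.5,-1,0,0,0,0,0,-8.5,-1,0,0,0,0,0,-8.5,-1,0,0,0,0,0,0]
}}

```text
clock: 2.38
tcp_pos: [0.5016, 0.1256, 0.2424]
orientation: [0.0, -0.091, 0.996, 0.0]
wrist_force: [-0.4, -0.4, -0.0]
finger_gap: 0.0849
```

```bash
cat >> h.py <<'E'
from scipy.spatial.transform import Rotation as Ro
T=np.array([.538,.130,.004]); yaw=np.radians(10.6)
U=np.array([np.cos(yaw),np.sin(yaw),0]);V=np.array([-np.sin(yaw),np.cos(yaw),0])
def R_tool():
    s=env.get_state();q=s['orientation'];return s,Ro.from_quat([q[1],q[2],q[3],q[0]]).as_matrix()
def to(X):
    s,R=R_tool(); d=R.T@(np.array(X)-s['tcp_pos']); yw=np.degrees(np.arctan2(R[1,1],R[0,1]))
    print('t',s['clock'],'tcp',s['tcp_pos'].round(4),'tool z',R[:,2].round(3),'ytool yaw',round(yw,2),'gap',round(s['finger_gap'],4),'F',s['wrist_force'].round(1)); print('delta tool',d.round(4))
E
python3 - <<'E'
from h import *
p=cam('wrist','w1.png'); to([.5025,.1228,.108])
p=cam('top','t1.png')
E
```

```text
t 2.425 tcp [0.5016 0.1256 0.2424] tool z [ 0.  0. -1.] ytool yaw 100.36 gap 0.0852 F [0.3 0.2 0.6]
delta tool [-0.0004 -0.0029  0.1344]
```

View pics/w1.png

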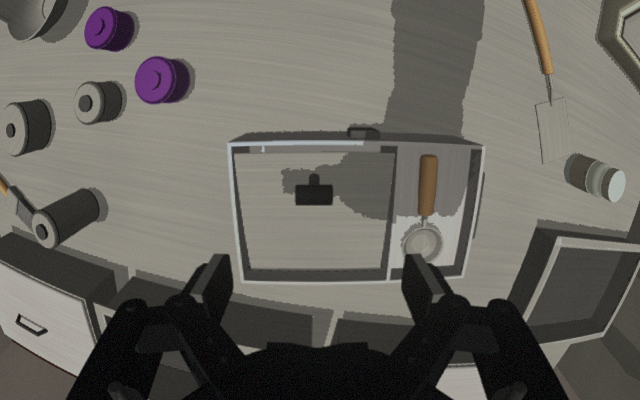

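The wrist view shows the knob at (314,192), in line with the middle of the fingers at about column 317. The box lies square to the jaws, so I'll go down and pinch.

Emit:
{"api": "move_arm", "payload": {
  "deltas": [-1,0,-0.003,0.03,0,0,0,-1,0,0,0.03,0,0,0,-1,0,0,0.03,0,0,0,-1,0,0,0.025,0,0,0,-1,0,0,0.019,0,0,0,-1,0,0,0,0,0,0]
}}

```text
clock: 3.22
tcp_pos: [0.5008, 0.1226, 0.107]
orientation: [-0.002, -0.091, 0.996, 0.0]
wrist_force: [-0.6, 0.7, 0.7]
finger_gap: 0.0856
```

Emit:
{"api": "move_arm", "payload": {
  "deltas": [0.5,0,0,0,0,0,0,0.8,0,0,0,0,0,0,1,0,0,0,0,0,0,1,0,0,0,0,0,0,1,0,0,0,0,0,0,1,0,0,0,0,0,0]
}}

```text
clock: 3.98
tcp_pos: [0.5023, 0.1227, 0.1086]
orientation: [0.0, -0.092, 0.996, 0.0]
wrist_force: [-0.1, 0.2, 2.4]
finger_gap: 0.031
```

```bash
python3 - <<'E'
from h import *
p=cam('scene','s2.png');to([.5025,.1228,.108])
cv2.imwrite('pics/s2c.png',cv2.resize(p['img'][100:260,340:540,::-1],None,fx=3.5,fy=3.5))
p=cam('wrist','w2.png')
# waypoints relative, tool frame: tool x?
s,R=R_tool();print(R.round(3))
a0=.18
r=np.hypot(.12,.036);ph=np.arctan2(.036,.12)
prev=None
for th in np.linspace(a0,1.59,19):
    P=np.array([-r*np.cos(th+ph),r*np.sin(th+ph)])
    if prev is not None: print(round(th,3),'du,dz mm',((P-prev)*1000).round(1))
    prev=P
E
```

```text
t 4.025 tcp [0.5023 0.1227 0.1085] tool z [ 0.  0. -1.] ytool yaw 100.52 gap 0.0313 F [-1.   0.9  3. ]
delta tool [-0.0002  0.      0.0005]
[[-0.983 -0.183  0.   ]
 [-0.183  0.983  0.   ]
 [-0.     0.    -1.   ]]
0.258 du,dz mm [4.8 8.6]
0.337 du,dz mm [5.5 8.2]
0.415 du,dz mm [6.1 7.7]
0.493 du,dz mm [6.7 7.2]
0.572 du,dz mm [7.2 6.7]
0.65 du,dz mm [7.7 6.1]
0.728 du,dz mm [8.2 5.5]
0.807 du,dz mm [8.6 4.8]
0.885 du,dz mm [8.9 4.1]
0.963 du,dz mm [9.2 3.4]
1.042 du,dz mm [9.4 2.7]
1.12 du,dz mm [9.6 1.9]
1.198 du,dz mm [9.7 1.2]
1.277 du,dz mm [9.8 0.4]
1.355 du,dz mm [ 9.8 -0.4]
1.433 du,dz mm [ 9.7 -1.1]
1.512 du,dz mm [ 9.6 -1.9]
1.59 du,dz mm [ 9.5 -2.6]
```

View pics/s2c.png

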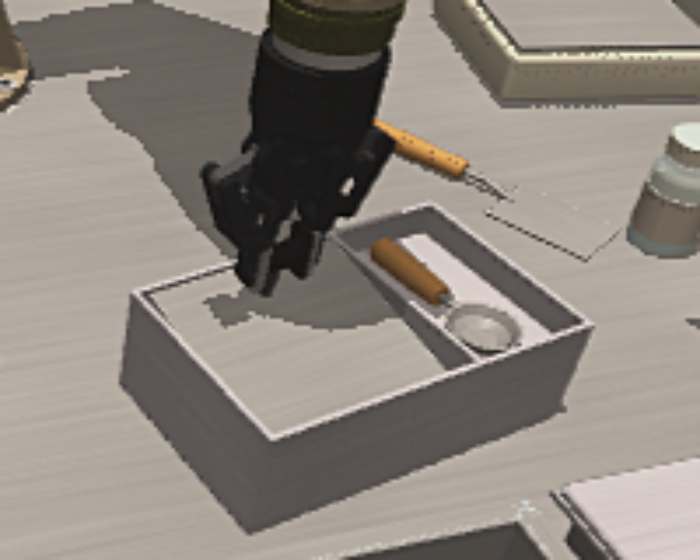

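View pics/w2.png

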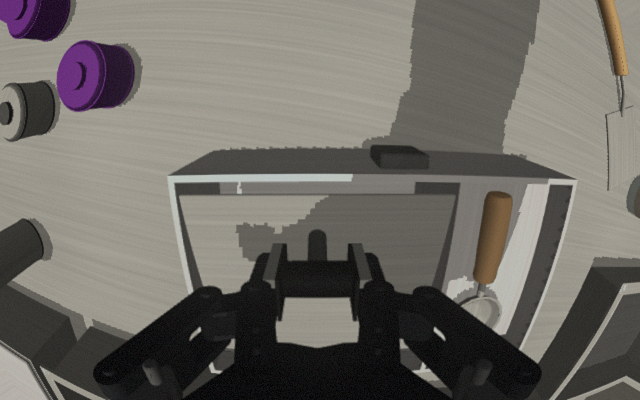

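The knob is pinched between the pads (wrist view about (317,275), gap 31 mm). Now I'll swing the flap along its arc.

Emit:
{"api": "move_arm", "payload": {
  "deltas": [1,-0.0048,0,-0.0086,0,0,0,1,-0.0055,0,-0.0082,0,0,0,1,-0.0061,0,-0.0077,0,0,0,1,-0.0067,0,-0.0072,0,0,0,1,-0.0072,0,-0.0067,0,0,0,1,0,0,0,0,0,0]
}}

```text
clock: 4.82
tcp_pos: [0.5329, 0.1284, 0.1478]
orientation: [0.001, -0.092, 0.996, 0.0]
wrist_force: [-2.0, 0.7, 0.0]
finger_gap: 0.0313
```

```bash
python3 - <<'E'
from h import *
p=cam('scene','s3.png');to([.5025,.1228,.108])
cv2.imwrite('pics/s3c.png',cv2.resize(p['img'][100:260,340:540,::-1],None,fx=3.5,fy=3.5))
E
```

```text
t 4.875 tcp [0.5329 0.1284 0.1478] tool z [ 0.002  0.001 -1.   ] ytool yaw 100.53 gap 0.031 F [-1.4  1.2  0.1]
delta tool [0.031  0.     0.0398]
```

View pics/s3c.png

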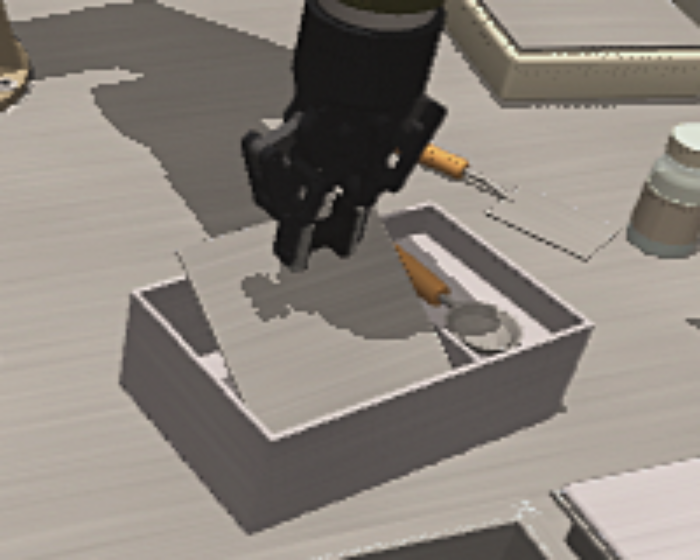

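The flap is lifting and the forces are small, so I'll continue.

Emit:
{"api": "move_arm", "payload": {
  "deltas": [1,-0.0077,0,-0.0061,0,0,0,1,-0.0082,0,-0.0055,0,0,0,1,-0.0086,0,-0.0048,0,0,0,1,-0.0089,0,-0.0041,0,0,0,1,-0.0092,0,-0.0034,0,0,0,1,-0.0094,0,-0.0027,0,0,0,1,-0.0096,0,-0.0019,0,0,0,1,0,0,0,0,0,0]
}}

```text
clock: 5.88
tcp_pos: [0.5941, 0.1399, 0.1759]
orientation: [0.001, -0.092, 0.996, 0.0]
wrist_force: [-1.4, 1.6, -1.4]
finger_gap: 0.0312
```

Emit:
{"api": "move_arm", "payload": {
  "deltas": [1,-0.0097,0,-0.0012,0,0,0,1,-0.0098,0,-0.0004,0,0,0,1,-0.0098,0,0.0004,0,0,0,1,-0.0097,0,0.0011,0,0,0,1,-0.0096,0,0.0019,0,0,0,1,-0.008,0,0.0022,0,0,0,1,0,0,0,0,0,0,1,0,0,0,0,0,0]
}}

```text
clock: 6.88
tcp_pos: [0.6495, 0.1502, 0.1724]
orientation: [0.002, -0.092, 0.996, 0.0]
wrist_force: [0.8, 1.9, 1.6]
finger_gap: 0.0309
```

```bash
cat >> h.py <<'E'
def flapfit(p):
    c=cloud(p)-(T); u=c@U;v=c@V;z=c[:,2]
    m=(abs(v)<.075)&(u>.0)&(u<.14)&(z>.088)&(z<.2)
    return u[m],v[m],z[m]
E
python3 - <<'E'
from h import *
p=cam('scene','s4.png');to(T+.111*U+np.array([0,0,.168]))
cv2.imwrite('pics/s4c.png',cv2.resize(p['img'][80:240,340:540,::-1],None,fx=3.5,fy=3.5))
p=cam('top','t4.png')
cv2.imwrite('pics/t4c.png',cv2.resize(p['img'][90:250,130:290,::-1],None,fx=3.5,fy=3.5))
E
```

```text
t 6.925 tcp [0.6494 0.1502 0.1724] tool z [ 0.004  0.001 -1.   ] ytool yaw 100.53 gap 0.0311 F [0.2 2.4 1.8]
delta tool [0.0022 0.0007 0.0004]
```

View pics/s4c.png

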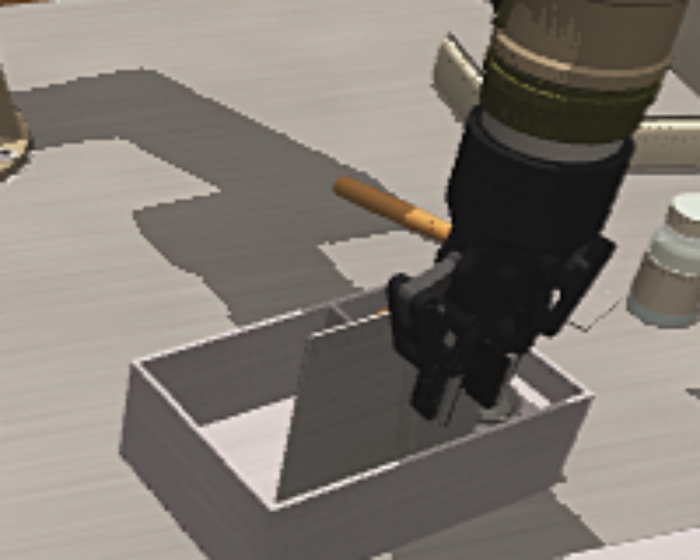

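View pics/t4c.png

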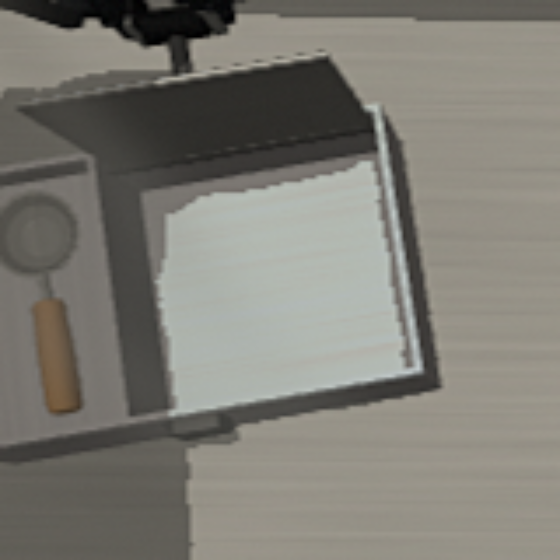

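```bash
python3 - <<'E'
from h import *
for n in('scene','top'):
    p=cam(n); c=cloud(p)-T; u=c@U;v=c@V;z=c[:,2]
    m=(abs(v+.0)<.07)&((v<-.03)|(n=='top'))&(u>.055)&(u<.092)&(z>.088)&(z<.196)
    for k in range(4):
        a=np.polyfit(z[m],u[m],1); r=abs(np.polyval(a,z)-u); m&=r<.006
    print(n,m.sum(),'lean du/dz',a[0],'theta',1.5708+np.arctan(a[0]),'u at hinge',np.polyval(a,.056))
E
```

```text
scene 621 lean du/dz -0.04823386509586108 theta 1.5226034882310513 u at hinge 0.07626343990301303
top 1280 lean du/dz -0.04932562311574466 theta 1.5215143219496663 u at hinge 0.0735112201816661
```

The depth fit puts the flap at about 1.52 rad, 3° short of upright. I'll push it 6 mm further, release, and go up.

Emit:
{"api": "move_arm", "payload": {
  "deltas": [1,-0.004,0,0.001,0,0,0,1,-0.003,0,0.001,0,0,0,1,0,0,0,0,0,0,1,0,0,0,0,0,0]
}}

```text
clock: 7.58
tcp_pos: [0.6552, 0.1513, 0.1705]
orientation: [0.001, -0.092, 0.996, 0.0]
wrist_force: [-1.5, 2.7, 7.3]
finger_gap: 0.0314
```

```bash
python3 - <<'E'
from h import *
to(T+.111*U+np.array([0,0,.168]))
for n in('scene','top'):
    p=cam(n); c=cloud(p)-T; u=c@U;v=c@V;z=c[:,2]
    m=(abs(v+.0)<.07)&((v<-.03)|(n=='top'))&(u>.055)&(u<.092)&(z>.088)&(z<.196)
    for k in range(4):
        a=np.polyfit(z[m],u[m],1); r=abs(np.polyval(a,z)-u); m&=r<.006
    print(n,m.sum(),'lean du/dz',a[0],'theta',1.5708+np.arctan(a[0]),'u at hinge',np.polyval(a,.056))
E
```

```text
t 7.575 tcp [0.6552 0.1513 0.1705] tool z [ 0.001  0.001 -1.   ] ytool yaw 100.53 gap 0.0314 F [-1.5  2.7  7.3]
delta tool [ 0.0081  0.0006 -0.0016]
scene 593 lean du/dz -0.0003236010012470991 theta 1.5704763990100485 u at hinge 0.07627243144043369
top 1528 lean du/dz -0.0010438402299771435 theta 1.569756160149146 u at hinge 0.07354101238581637
```

Emit:
{"api": "move_arm", "payload": {
  "deltas": [0,0,0,0,0,0,0,-0.6,0,0,0,0,0,0,-1,0,0,0,0,0,0,-1,0,0,0,0,0,0,-1,0,0,-0.02,0,0,0,-1,0,0,-0.03,0,0,0,-1,0,0,-0.035,0,0,0,-1,0,0,-0.03,0,0,0]
}}

```text
clock: 8.68
tcp_pos: [0.6551, 0.151, 0.2856]
orientation: [0.0, -0.092, 0.996, -0.0]
wrist_force: [0.9, -0.9, -0.3]
finger_gap: 0.0853
```

```bash
cat >> h.py <<'E'
def flap():
  for n in('scene','top'):
    p=cam(n); c=cloud(p)-T; u=c@U;v=c@V;z=c[:,2]
    m=(abs(v+.0)<.07)&((v<-.03)|(n=='top'))&(u>.055)&(u<.092)&(z>.088)&(z<.196)
    for k in range(4):
        a=np.polyfit(z[m],u[m],1); r=abs(np.polyval(a,z)-u); m&=r<.006
    print(n,m.sum(),'theta',1.5708+np.arctan(a[0]))
E
python3 - <<'E'
from h import *
flap(); to([.4560,-.1816,.27]); s=env.get_state(); print(s['joint_pos'])
p=cam('wrist','w5.png')
E
```

```text
scene 595 theta 1.5711189849296396
top 1511 theta 1.5699199352636481
t 8.775 tcp [0.6565 0.1511 0.2884] tool z [ 0.007  0.001 -1.   ] ytool yaw 100.52 gap 0.0853 F [ 1.3 -0.2  0.8]
delta tool [ 0.258  -0.2905  0.0168]
[ 1.07245008e-01  5.12002530e-01  4.56778605e-01  1.50866075e+00
 -4.78131754e-05 -7.63391411e-02]
```

View pics/w5.png

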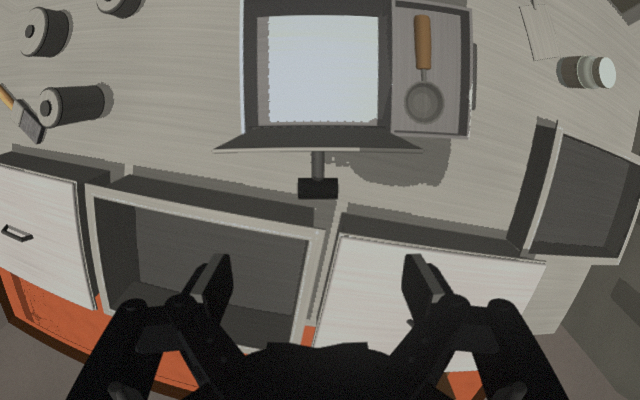

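Emit:
{"api": "move_arm", "payload": {
  "deltas": [-1,0.0258,-0.029,0,0,0,0,-1,0.0258,-0.029,0,0,0,0,-1,0.0258,-0.029,0,0,0,0,-1,0.0258,-0.029,0,0,0,0,-1,0.0258,-0.029,0,0,0,0,-1,0.0258,-0.029,0,0,0,0,-1,0.0258,-0.029,0,0,0,0,-1,0.0258,-0.029,0,0,0,0,-1,0.0258,-0.029,0,0,0,0,-1,0.0258,-0.029,0,0,0,0]
}}

```text
clock: 10.07
tcp_pos: [0.4529, -0.1819, 0.2827]
orientation: [-0.001, -0.092, 0.996, 0.001]
wrist_force: [0.5, -1.5, 0.3]
finger_gap: 0.0852
```

Emit:
{"api": "move_arm", "payload": {
  "deltas": [-1,0,0,0.05,0,0,0,-1,0,0,0.05,0,0,0,-1,0,0,0.03,0,0,0,-1,0,0,0,0,0,0,-1,0,0,0,0,0,0]
}}

```text
clock: 10.7
tcp_pos: [0.4545, -0.1813, 0.1547]
orientation: [0.0, -0.092, 0.996, -0.0]
wrist_force: [-0.1, -1.2, 0.6]
finger_gap: 0.0856
```

```bash
python3 - <<'E'
from h import *
to([.4560,-.1816,.022])
p=cam('wrist','w6.png')
p=cam('scene','s6.png')
c=cloud(p);q=c[(abs(c[:,0]-.455)<.04)&(abs(c[:,1]+.179)<.04)&(c[:,2]>.04)&(c[:,2]<.06)]
print(len(q),q.mean(0))
E
```

```text
t 10.7 tcp [ 0.4545 -0.1813  0.1547] tool z [ 0. -0. -1.] ytool yaw 100.52 gap 0.0856 F [-0.1 -1.2  0.6]
delta tool [-0.0013 -0.0005  0.1327]
325 [ 0.46205468 -0.18250697  0.04595385]
```

View pics/w6.png

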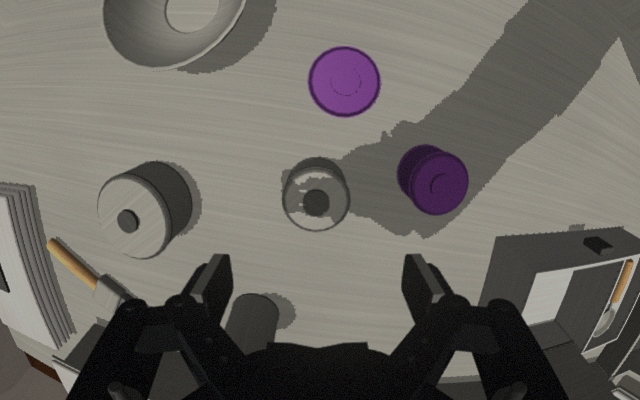

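The wrist view shows the plain steel can with its cap at (316,203), centred between the fingers. The purple look-alikes are at (344,80) and (435,183), both clear of the jaws, so I'll descend.

Emit:
{"api": "move_arm", "payload": {
  "deltas": [-1,-0.001,-0.0005,0.03,0,0,0,-1,0,0,0.03,0,0,0,-1,0,0,0.03,0,0,0,-1,0,0,0.025,0,0,0,-1,0,0,0.018,0,0,0,-1,0,0,0,0,0,0,-1,0,0,0,0,0,0]
}}

```text
clock: 11.68
tcp_pos: [0.4565, -0.1821, 0.0225]
orientation: [0.001, -0.092, 0.996, -0.001]
wrist_force: [-0.2, 0.1, 0.5]
finger_gap: 0.0855
```

Emit:
{"api": "move_arm", "payload": {
  "deltas": [-0.6,0,0,0,0,0,0,-0.3,0,0,0,0,0,0,0,0,0,0,0,0,0,1,0,0,0,0,0,0,1,0,0,0,0,0,0,1,0,0,0,0,0,0],
  "squeeze": 35
}}

```text
clock: 12.42
tcp_pos: [0.4561, -0.182, 0.0224]
orientation: [0.001, -0.092, 0.996, -0.001]
wrist_force: [-0.5, 0.3, 7.6]
finger_gap: 0.0553
```

```bash
python3 - <<'E'
from h import *
to([.4560,-.1816,.021])
p=cam('wrist','w7.png')
E
```

```text
t 12.425 tcp [ 0.4561 -0.182   0.0224] tool z [ 0.002 -0.001 -1.   ] ytool yaw 100.52 gap 0.0553 F [-0.5  0.3  7.6]
delta tool [0.     0.0004 0.0014]
```

View pics/w7.png

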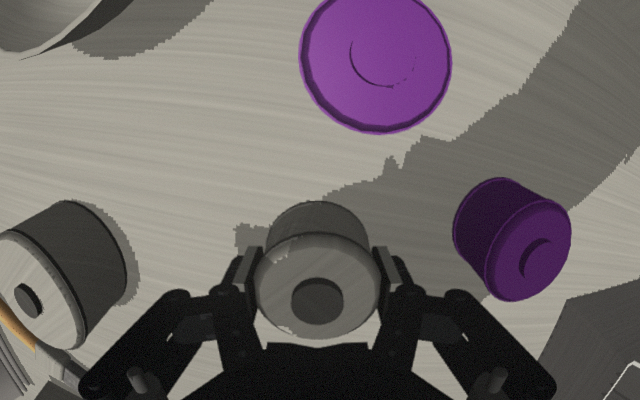

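The can is gripped (gap 55 mm, cap centred at (316,300)). Now I'll lift it and check.

Emit:
{"api": "move_arm", "payload": {
  "deltas": [1,0,0,-0.015,0,0,0,1,0,0,-0.03,0,0,0,1,0,0,-0.035,0,0,0,1,0,0,-0.035,0,0,0,1,0,0,-0.025,0,0,0,1,0,0,0,0,0,0]
}}

```text
clock: 13.22
tcp_pos: [0.4567, -0.1822, 0.1637]
orientation: [0.002, -0.092, 0.996, -0.001]
wrist_force: [-0.0, 1.2, -0.8]
finger_gap: 0.0553
```

```bash
python3 - <<'E'
from h import *
X=T-.012*U; to([X[0],X[1],.164])
p=cam('scene','s8.png')
cv2.imwrite('pics/s8c.png',cv2.resize(p['img'][80:280,200:480,::-1],None,fx=2.8,fy=2.8))
E
```

```text
t 13.225 tcp [ 0.4567 -0.1822  0.1637] tool z [ 0.004 -0.002 -1.   ] ytool yaw 100.52 gap 0.0553 F [-0.   1.2 -0.8]
delta tool [-0.1249  0.2921 -0.0008]
```

View pics/s8c.png

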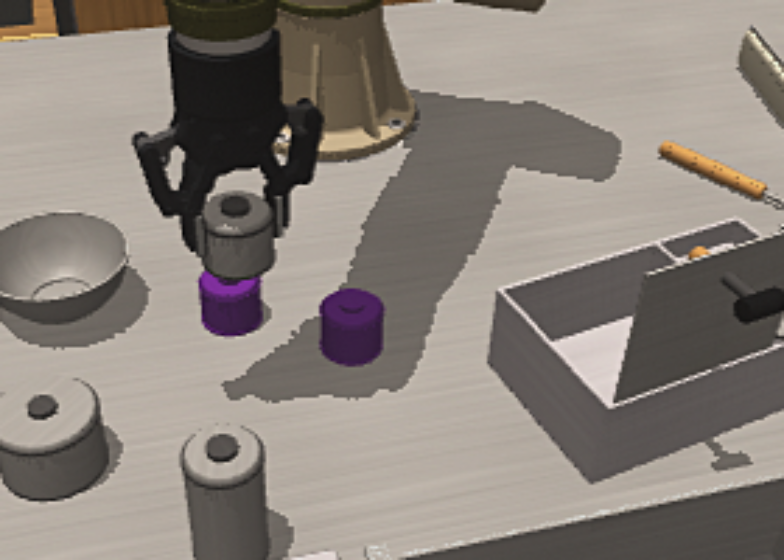

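The can hangs upright in the grip (crop (238,235)) and the flap still stands. Now I'll move it over the bay.

Emit:
{"api": "move_arm", "payload": {
  "deltas": [1,-0.0125,0.0292,0,0,0,0,1,-0.0125,0.0292,0,0,0,0,1,-0.0125,0.0292,0,0,0,0,1,-0.0125,0.0292,0,0,0,0,1,-0.0125,0.0292,0,0,0,0,1,-0.0125,0.0292,0,0,0,0,1,-0.0125,0.0292,0,0,0,0,1,-0.0125,0.0292,0,0,0,0,1,-0.0125,0.0292,0,0,0,0,1,-0.0125,0.0292,0,0,0,0]
}}

```text
clock: 14.52
tcp_pos: [0.5239, 0.1293, 0.1593]
orientation: [-0.002, -0.092, 0.996, 0.0]
wrist_force: [0.6, 0.3, -2.1]
finger_gap: 0.0554
```

Emit:
{"api": "move_arm", "payload": {
  "deltas": [1,0,0,0.02,0,0,0,1,0,0,0.02,0,0,0,1,0,0,0,0,0,0]
}}

```text
clock: 14.9
tcp_pos: [0.5223, 0.1283, 0.1181]
orientation: [-0.003, -0.092, 0.996, 0.0]
wrist_force: [-0.2, -0.9, -1.2]
finger_gap: 0.0551
```

```bash
python3 - <<'E'
from h import *
X=T-.012*U; to([X[0],X[1],.0264])
p=cam('wrist','w9.png')
p=cam('top'); cv2.imwrite('pics/t9c.png',cv2.resize(p['img'][90:250,130:290,::-1],None,fx=3.5,fy=3.5))
E
```

```text
t 14.9 tcp [0.5223 0.1283 0.1181] tool z [-0.006 -0.    -1.   ] ytool yaw 100.53 gap 0.0551 F [-0.2 -0.9 -1.2]
delta tool [-0.0043 -0.0013  0.0917]
```

View pics/w9.png

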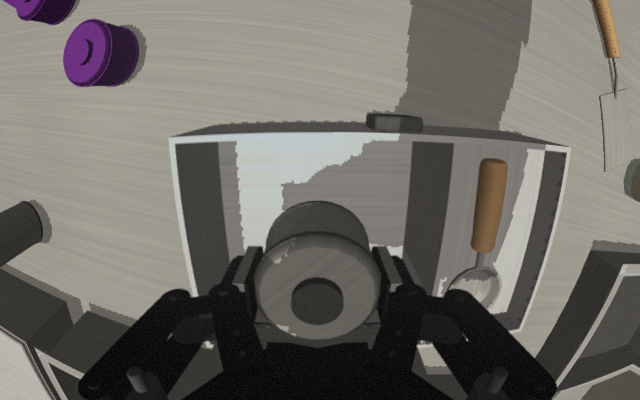

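View pics/t9c.png

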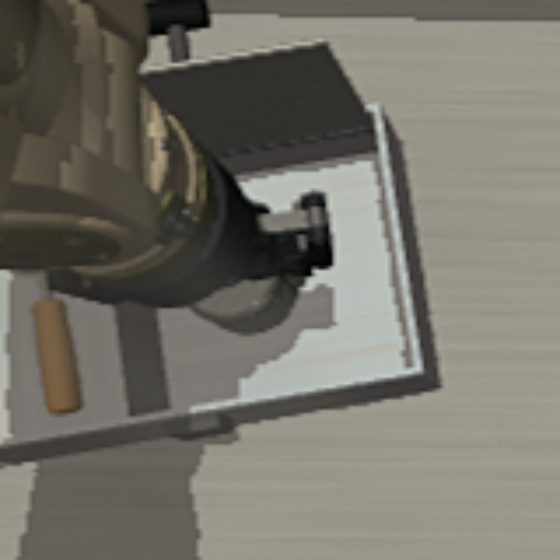

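The can is centred over the bay floor and clear of both walls. I'll lower it and slow down near the floor.

Emit:
{"api": "move_arm", "payload": {
  "deltas": [1,-0.004,-0.001,0.015,0,0,0,1,0,0,0.02,0,0,0,1,0,0,0.02,0,0,0,1,0,0,0.015,0,0,0,1,0,0,0.01,0,0,0,1,0,0,0.004,0,0,0,1,0,0,0.003,0,0,0,1,0,0,0,0,0,0,1,0,0,0,0,0,0]
}}

```text
clock: 16.12
tcp_pos: [0.5295, 0.1282, 0.0347]
orientation: [0.0, -0.092, 0.996, 0.0]
wrist_force: [-0.1, -0.7, -1.8]
finger_gap: 0.055
```

```bash
python3 - <<'E'
from h import *
X=T-.012*U; to([X[0],X[1],.0264])
p=cam('scene');cv2.imwrite('pics/s10c.png',cv2.resize(p['img'][80:240,340:540,::-1],None,fx=3.5,fy=3.5))
E
```

```text
t 16.125 tcp [0.5295 0.1282 0.0347] tool z [ 0.001  0.    -1.   ] ytool yaw 100.52 gap 0.055 F [-0.1 -0.7 -1.8]
delta tool [0.0033 0.0002 0.0083]
```

View pics/s10c.png

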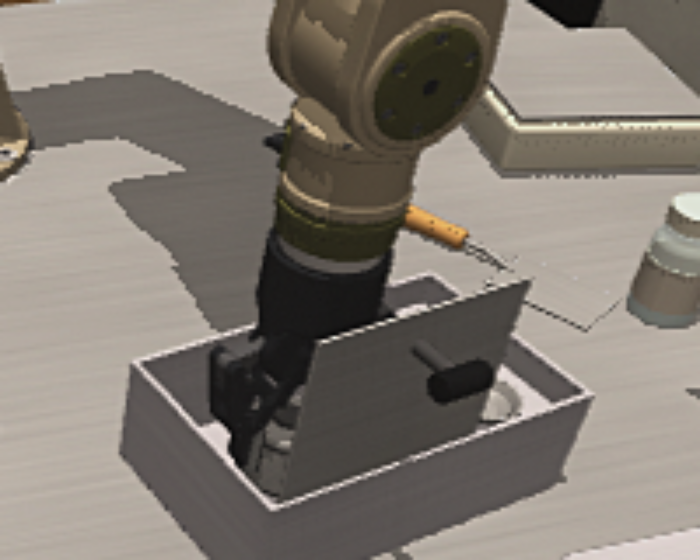

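Emit:
{"api": "move_arm", "payload": {
  "deltas": [1,0,0,0.002,0,0,0,1,0,0,0.002,0,0,0,1,0,0,0.002,0,0,0,1,0,0,0,0,0,0,1,0,0,0,0,0,0]
}}

```text
clock: 16.8
tcp_pos: [0.5291, 0.1282, 0.0282]
orientation: [-0.0, -0.092, 0.996, 0.0]
wrist_force: [-0.2, -0.3, -1.5]
finger_gap: 0.055
```

Emit:
{"api": "move_arm", "payload": {
  "deltas": [1,0,0,0.001,0,0,0,1,0,0,0,0,0,0]
}}

```text
clock: 17.05
tcp_pos: [0.5291, 0.1282, 0.0272]
orientation: [-0.0, -0.092, 0.996, 0.0]
wrist_force: [0.4, -0.3, -1.0]
finger_gap: 0.0555
```

Emit:
{"api": "move_arm", "payload": {
  "deltas": [1,0,0,0.001,0,0,0,1,0,0,0,0,0,0]
}}

```text
clock: 17.3
tcp_pos: [0.5292, 0.1282, 0.0265]
orientation: [0.0, -0.092, 0.996, 0.0]
wrist_force: [-1.0, 0.2, 1.4]
finger_gap: 0.0555
```

Emit:
{"api": "move_arm", "payload": {
  "deltas": [1,0,0,0.0005,0,0,0,1,0,0,0,0,0,0]
}}

```text
clock: 17.55
tcp_pos: [0.5292, 0.1282, 0.0264]
orientation: [0.0, -0.092, 0.996, -0.0]
wrist_force: [-3.1, 0.3, 6.1]
finger_gap: 0.0549
```

Emit:
{"api": "move_arm", "payload": {
  "deltas": [-0.3,0,0,0,0,0,0,-0.5,0,0,0,0,0,0,-0.8,0,0,0,0,0,0,-0.9,0,0,0,0,0,0,-0.9,0,0,0,0,0,0]
}}

```text
clock: 18.18
tcp_pos: [0.5291, 0.1282, 0.0256]
orientation: [-0.0, -0.092, 0.996, 0.0]
wrist_force: [-0.0, 0.3, -0.4]
finger_gap: 0.0812
```

Emit:
{"api": "move_arm", "payload": {
  "deltas": [-0.9,0,0,-0.01,0,0,0,-0.9,0,0,-0.02,0,0,0,-0.9,0,0,-0.03,0,0,0,-0.9,0,0,-0.04,0,0,0,-0.9,0,0,-0.05,0,0,0,-0.9,0,0,-0.05,0,0,0,-0.9,0,0,-0.05,0,0,0,-0.9,0,0,0,0,0,0]
}}

```text
clock: 19.18
tcp_pos: [0.5312, 0.1284, 0.2812]
orientation: [0.005, -0.092, 0.996, 0.0]
wrist_force: [0.4, -0.3, 0.1]
finger_gap: 0.0812
```

Emit:
{"api": "move_arm", "payload": {
  "deltas": [-1,0.03,0,0,0,0,0,-1,0.03,0,0,0,0,0,-1,0.03,0,0,0,0,0,-1,0,0,0,0,0,0]
}}

```text
clock: 19.68
tcp_pos: [0.4384, 0.1116, 0.2755]
orientation: [-0.001, -0.092, 0.996, 0.0]
wrist_force: [-0.0, 0.4, 0.2]
finger_gap: 0.0853
```

```bash
python3 - <<'E'
from h import *
to([.4,.0,.3]); flap()
p=cam('wrist','w11.png')
p=cam('scene');cv2.imwrite('pics/s11c.png',cv2.resize(p['img'][80:280,200:540,::-1],None,fx=2.3,fy=2.3))
p=cam('top','t11.png'); 
c=cloud(p);d=c-T;u=d@U;v=d@V;m=(abs(u)<.06)&(abs(v)<.07)&(d[:,2]>.03)&(d[:,2]<.07)
print(m.sum(),u[m].mean() if m.any() else 0,v[m].mean() if m.any() else 0,np.percentile(c[m,2],[5,50,95]) if m.any() else 0)
E
```

```text
t 19.675 tcp [0.4384 0.1116 0.2755] tool z [-0.001 -0.    -1.   ] ytool yaw 100.52 gap 0.0853 F [-0.   0.4  0.2]
delta tool [ 0.0581 -0.1027 -0.0244]
scene 592 theta 1.571225553035715
top 1510 theta 1.5693674165273397
490 -0.005280602322228266 -0.002587540841401307 [0.04575584 0.05102909 0.05671605]
```

View pics/w11.png

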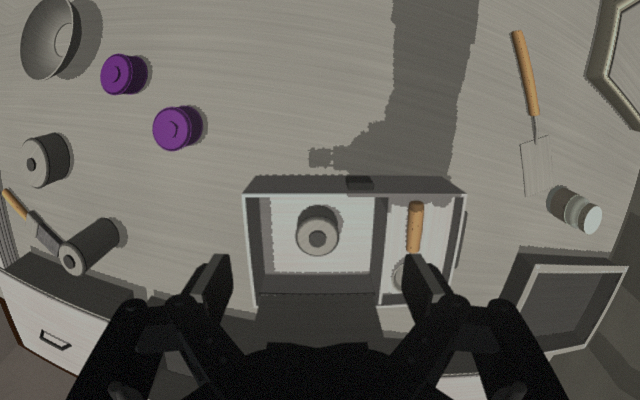

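View pics/s11c.png

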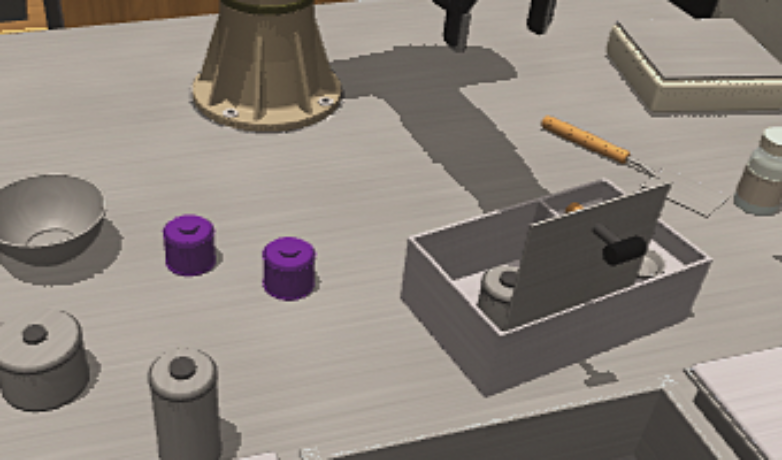

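View pics/t11.png

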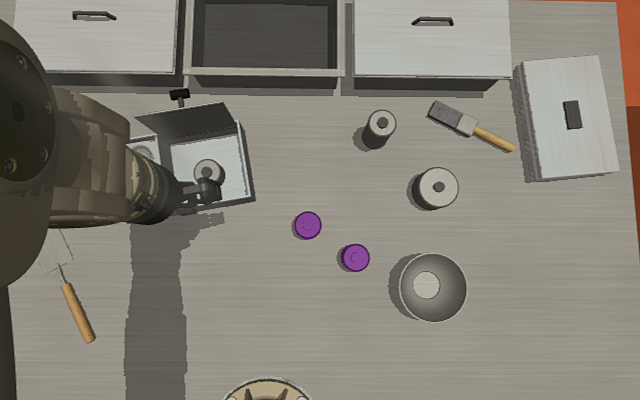

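The can stands upright on the bay floor: cap at (317,238) in the wrist view, top at z ≈ 0.051 against an expected 0.050. The flap stands at 1.57 rad and the gripper is clear, so I'm handing in.

```bash
python3 -c "
from h import *
print(order.hand_in())"
```

```text
the job is handed in; nothing more can be done
None
```

The job is done and handed in at about 20 s of the 61 s allowed. I lifted the flap by its knob until it stood upright and let go. Then I set the smallest plain steel can down on the floor of the lower tier and moved the gripper clear.

- **Flap:** the last checks read 1.571 rad from the scene camera and 1.569 rad from the top camera, and both readings held after I released the knob. Before release the flap was 3° short, so I pushed it about 6 mm further.
- **Can:** it stands upright about 5 mm from the middle of the bay floor. Its top measured z = 51 mm against an expected 50 mm. I felt it touch the floor at about 6 N before opening the gripper.
- **Forces and surroundings:** the highest wrist force I saw was about 8 N. The purple look-alikes and the other cans were not touched.

No check failed. The only disagreement was a difference of a few millimetres between the two cameras.

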